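# Fit the lane plate into the can rack's clip-lined slots

### The arm

A 6-joint arm with a two-finger parallel gripper is mounted at the origin on the work surface. World frame = base frame: x ahead of the robot, y to its left, z up, the work surface at z = 0. Lengths are in mm, angles in rad, forces in N, time in s.
With the tool pointing down it reaches from about 375 to 825 mm from the base axis. Payload 5.5 kg.
Tool frame: the origin (TCP) lies on the centre line of the jaws, within the pads' length; the fingertips stand ahead of it and the grasp point (between the pads) is the TCP (tips_ahead is the z of the fingertips in the tool frame, in mm); z points along the fingers, y is the line along which they close (so a half turn about z gives the same grasp; the last joint's range is limited). The gripper opens to 85 mm and grips with 20 to 120 N. Pads are 22 mm wide; open, the fingers measure 114 mm over their backs; the gripper's body (76 mm by 85 mm) begins 54 mm behind the grasp point. The pads swing forward as they close: fully open they stand 13 mm farther back than shut.
Start: joints at [-1.346, 0.314, -0.047, 1.21, 0, 1.571], TCP at [133.744, -584.899, 224.199] pointing down, gripper open.
Joint ranges: [-2.67, 2.67], [-0.69, 1.73], [-1.03, 1.25], [-2.08, 2.16], [-1.42, 1.45], [-3.14, 3.14]. Speed limits (rad/s): [2.39, 2.39, 3.01, 3.14, 3.14, 3.14].

### API

Orientations are given as a rotation vector (axis times angle).
In Python, from station import state, get_image, calibration, close_job, tips_ahead gives the robot as it stands. The module is installed in compiled form; this text tells all that it offers.
- The arm moves only by the tool drive_tool, never from a script. Its argument "motion" is a list of rows, each an object of numbers: "x", "y", "z": the shift along the tool's x, y, z in m; "roll": the turn about the tool's z in degrees. A call has 1 to 20 rows; each row shifts and turns the commanded pose from where the row before left it, along the tool's axes as they then stand; what a row does not reach is not made up. A row lasts 1/8 s, in which the tool goes at most 62.5 mm and 10.7 degrees, less where a joint would pass 70% of its speed; a pose out of reach is approached as far as the arm can. A call is refused whole if a number of a shift passes 0.0625 or a number of a turn 10.7, either way. A call with a gripper value outside its range is refused whole. "claw" is the finger opening in m, from 0 to 0.0854, set as the call begins (left out, the last holds). The fingers move at their own pace and stop on an object; "force" is the grip in N (left out, the last holds). Time passes only in rows, so rows that do not move let the fingers close. It gives the time, the measured TCP pose, the force, the opening and the grip force at its end, in the units of the state.
- state(): the state, without advancing time (a new reading comes with each control period).
- get_image(name): name is "side" or "top" or "wrist"; returns (picture, depth): 480x640x3 uint8, red, green, blue; 480x640 float32, mm along the optical axis (not along the pixel's ray), 0 where there is no reading.
- calibration(name): a dict with "fx", "fy", "cx", "cy" (pixels), "distortion" ([k1, k2, p1, p2, k3] as OpenCV has them; the pictures are not rectified), "R" (3x3) and "t" (3): a world point X has camera coordinates R X + t. Camera axes: x right, y down, z forward; pixel columns grow to the right and rows downward; lengths in mm; the calibration is good to about 2 mm. A picture is of the moment at which its call begins: read the wrist's pose just before it. calibration takes no time and is no camera call; for the wrist camera it gives the pose at the moment of the call.
- close_job(): hands the job in; it is judged then, once.
The state is a dict: "time_s": time; "joints": joint angles; "qvel": joint speeds; "tau": joint torques, N m; "eef_pos": TCP position; "orientation": TCP orientation; "contact_force": force on the tool from outside, world axes, zero at the start; "moment": the same for the moment, N m; "gripper_width": finger opening in mm; "grip_force": force on a finger pad.
Only numpy, scipy, OpenCV 4.12 (cv2) and the standard library are available. Lean on these libraries where they do the work, as an engineer would, in place of code of your own. Each camera call takes 0.05 s, during which the arm holds its last target. There are 200 camera calls.

### The job

Pick up the loose aluminium lane plate by its divider fin and ease its two ears slowly down into the clip-lined slots of the grey rack base (its saddle is clamped a little off centre, so find them by feel), then push it gently past the spring clips until it is fully home and lies flat on the rails, and let go. Never force it: it needs a light push of some 10 to 15 N, and over 25 N is too much. Leave the cans, the jar and the scraper where they are.

Things in the scene. Friction and masses are not known exactly. Their poses are not given: they have to be found in the camera images.
- plate: The lane plate, plain aluminium, 0.25 to 0.5 kg, lying flat. Flat part 110 (x) x 130 (y) x 8 thick, an ear in the middle of each y end (24 wide in x, 8 thick, half-round tips at y = +-80), a divider fin on its middle. Origin at the centre of the underside, z up. Half a turn about z makes no difference. At the start its underside is on the bench.
- fin_top (a point): Middle of the top edge of the plate's fin, 53 mm above the plate's underside. The fin is the grip: 70 long (plate's x), 12 thick (y), 45 tall above the flat part.
- rack: The grey steel rack base: a foot 150 (x) x 210 (y) x 8 mm fixed to the bench, origin at the centre of its underside on the bench, z up. On it sits a saddle (two rails along y, an end bracket with a slot at each y end). The saddle is clamped anywhere from 2 to 20 mm towards +x of the foot's centre: no reading gives that, so feel for the slots. It does not shift in y or turn.
- seat (a point): Point above the foot's centre, 40 above the bench: level with the tops of the saddle's two rails (14 wide, 84 apart along x, 124 long), on which the plate's underside finally lies. The plate's centre ends here but for the saddle's unknown shift along the rack's x. All contact between plate and rack, the clips' squeeze of some 15 N included, must stay below 55 N: press with 25 N at most.
- bracket_l (a point): Point above the foot at the rack's +y end, 80 mm from its centre and 62 above the bench, level with the tops of that bracket's two cheeks. Between them, off by the saddle's shift, is the slot: 26.4 wide in x (1.2 clearance each side of an ear), no lead-in, open above and towards the middle. Cheeks 16 wide each, inner face at y = 68; back wall at y = 92 to 97, 76 tall.
- bracket_r (a point): The same at the rack's -y end. Each slot is lined with a steel spring clip: a round nose at y = +-82, 48.5 above the bench, that yields outward along y. Ears meet the noses with the plate's underside about 50 above the bench, need about 15 N in all (plate's weight included) to pass them, and then snap home under them.
- flat_can: Bystander: flat fish tin, 66 dia x 35 tall mm, origin at the centre of its underside.
- small_can: Bystander: small food can, 66 dia x 58 tall mm, origin at the centre of its underside.
- tall_can_a: Bystander: tall food can, 74 dia x 110 tall mm, origin at the centre of its underside.
- tall_can_b: Bystander: another tall food can, 74 dia x 110 tall mm, origin at the centre of its underside.
- jar: Bystander: capped amber glass jar, 70 dia x 100 tall mm, origin at the centre of its underside.
- scraper: Bystander: grey plastic block-shaped label scraper, 100 x 35 x 16 mm, origin at the centre of its underside.
There are look-alikes about, which are no part of the job. Leave any pink, purple or red look-alike of the plate alone.

How it is judged:
By the outcome, as a careful person would: the job done as asked, in the order asked, and still so for the second after the job is handed in, with the robot touching nothing.
It also fails if it takes over 61 s, if anything falls off the work surface, if the arm or the gripper's body presses on something with over 40 N, if the wrist force passes 120 N, or if a joint passes its speed limit or range.

## Working session

There is one attempt and no reset: what is moved stays moved. The work goes in short steps, Python scripts to look and compute and a tool call to move; the robot and the scene stay as the last step left them, time stands still between calls to the robot, and variables do not carry over. Pictures are saved under pics/ and viewed, at most 10 in all, crops included, and the job is handed in when it is done.

Besides the shell and the picture viewer there is one more tool, called after "Request:" as name(argument=value, ...), one argument or row to a line, values as JSON. drive_tool: Moves the arm, as the interface text tells. Its arguments: {"type":"object","properties":{"motion":{"type":"array","items":{"type":"object","properties":{"x":{"type":"number"},"y":{"type":"number"},"z":{"type":"number"},"roll":{"type":"number"}}}},"claw":{"type":"number"},"force":{"type":"number"}},"required":["motion"]}

```bash
mkdir -p pics; cat >h.py <<'E'
import numpy as np,cv2
from station import *
def snap(n,f):
    c=calibration(n);im,d=get_image(n);cv2.imwrite('pics/'+f+'.png',im[:,:,::-1]);np.savez('pics/'+f+'.npz',im=im,d=d,**{k:np.array(v) for k,v in c.items()});return im,d,c
def load(f): return np.load('pics/'+f+'.npz')
def ray(c,uv):
    K=np.array([[c['fx'],0,c['cx']],[0,c['fy'],c['cy']],[0,0,1]],float)
    p=cv2.undistortPoints(np.array(uv,float).reshape(-1,1,2),K,np.array(c['distortion'],float))[:,0]
    R=np.array(c['R']);t=np.array(c['t'])
    return -R.T@t,np.c_[p,np.ones(len(p))]@R
def onplane(c,uv,z):
    o,d=ray(c,uv);return o+d*((z-o[2])/d[:,2])[:,None]
def cloud(c,d):
    v,u=np.mgrid[0:480,0:640];uv=np.c_[u.ravel(),v.ravel()]
    o,r=ray(c,uv);return (o+r*d.ravel()[:,None]).reshape(480,640,3)
E
python3 -c "
from h import *
print(state(),tips_ahead)
a=snap('top','t0');b=snap('side','s0')
cv2.imwrite('pics/both.png',cv2.resize(np.hstack([a[0],b[0]])[:,:,::-1],(800,300)))"
```

```text
{'time_s': 0.0, 'joints': array([-1.34599264e+00,  3.14253389e-01, -4.80730241e-02,  1.21021112e+00,
        1.59938288e-06,  1.57080541e+00]), 'qvel': array([-0.00037543,  0.00154645, -0.00130881, -0.00113019,  0.00016764,
        0.00036011]), 'tau': array([ 2.72641291e-04, -5.39592791e+01,  3.39747190e+01,  1.91320642e-02,
        1.87290038e-05, -7.67847865e-06]), 'eef_pos': array([ 133.61684201, -584.32238718,  223.32083608]), 'orientation': array([-3.12004993e+00, -3.52169442e-01,  3.04129644e-04]), 'contact_force': array([-1.19716528,  0.76499325,  0.16619311]), 'moment': array([ 0.00783106, -0.00253715,  0.0169223 ]), 'grip_force': 0.0, 'gripper_width': 85.34138113839201} 19.0
```

View pics/t0.png

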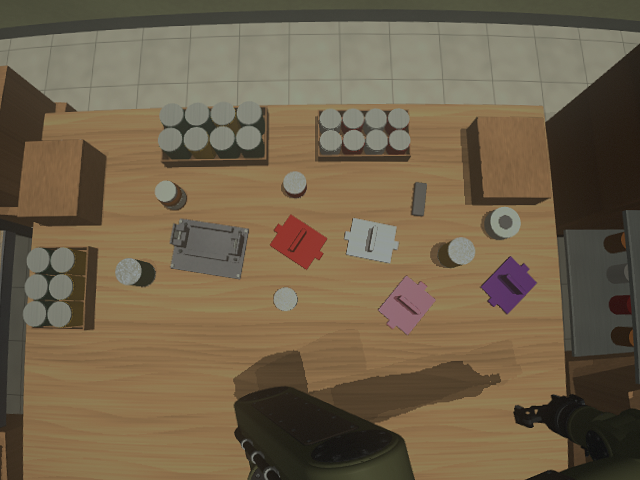

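View pics/s0.png

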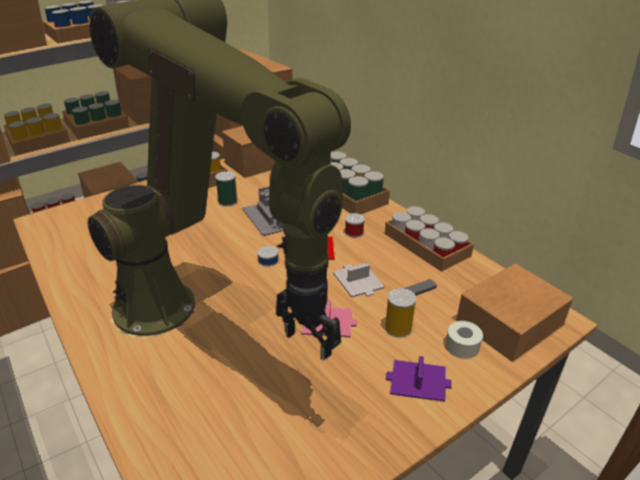

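The top view shows the aluminium plate at about (371,240) and the rack at about (209,248). Red, pink and purple look-alikes lie around them. Next I'll measure both.

```bash
python3 -c "
from h import *
L=load('t0');P=cloud(L,L['d']);im=L['im'];hsv=cv2.cvtColor(im,cv2.COLOR_RGB2HSV)
m=((hsv[...,1]<60)).astype(np.uint8)
for n,(u0,v0,u1,v1),zp in (('plate',(335,205,410,275),8),('rack',(160,210,258,288),8)):
    k=np.zeros_like(m);k[v0:v1,u0:u1]=m[v0:v1,u0:u1];k=cv2.morphologyEx(k,cv2.MORPH_OPEN,np.ones((3,3)))
    cs=max(cv2.findContours(k,0,2)[0],key=cv2.contourArea)
    q=onplane(L,cs[:,0],zp)[:,:2].astype(np.float32)
    r=cv2.minAreaRect(q);print(n,r,cv2.boxPoints(r).round(1).tolist())
    z=P[...,2][k>0];print(np.histogram(z,bins=np.arange(-10,100,10)))
    for lo,hi in((40,62),(62,90)):
        s=P[(k>0)&(P[...,2]>lo)&(P[...,2]<hi)][:,:2].astype(np.float32)
        if len(s)>3: print(lo,hi,len(s),cv2.minAreaRect(s))
a=cv2.resize(im[205:290,155:265],None,fx=5,fy=5,interpolation=2);b=cv2.resize(im[200:285,340:400],None,fx=5,fy=5,interpolation=2)
cv2.imwrite('pics/crop.png',np.hstack([a,b])[:,:800,::-1])
"
```

```text
plate ((556.763916015625, -237.5679931640625), (158.6663360595703, 111.39095306396484), 78.07401275634766) [[485.8999938964844, -303.70001220703125], [594.9000244140625, -326.70001220703125], [627.7000122070312, -171.5], [518.7000122070312, -148.39999389648438]]
(array([  12, 1107,  525,    8,   10,   16,   98,    1,    0,    0]), array([-10,   0,  10,  20,  30,  40,  50,  60,  70,  80,  90]))
40 62 115 ((557.01806640625, -237.2951202392578), (12.141463279724121, 69.11106872558594), 78.2034912109375)
rack ((538.58740234375, 241.76995849609375), (225.05239868164062, 148.8877410888672), 80.90943908691406) [[447.29998779296875, 142.39999389648438], [594.2999877929688, 118.9000015258789], [629.9000244140625, 341.1000061035156], [482.8999938964844, 364.6000061035156]]
(array([   4, 1263, 1311,   72,  280,  320,  108,  216,   81,    4]), array([-10,   0,  10,  20,  30,  40,  50,  60,  70,  80,  90]))
40 62 487 ((557.0244750976562, 230.16946411132812), (191.7786407470703, 98.43668365478516), 80.88641357421875)
62 90 242 ((557.3300170898438, 231.96990966796875), (195.1359405517578, 58.7454833984375), 80.81295013427734)
```

```bash
python3 -c "
from h import *
from scipy.spatial.transform import Rotation as R
print(R.from_rotvec(state()['orientation']).as_matrix().round(3)); c=calibration('wrist'); print(c['R'],c['t'])"
```

```text
[[ 0.975  0.223 -0.   ]
 [ 0.223 -0.975  0.001]
 [ 0.    -0.002 -1.   ]]
[[ 0.22310946 -0.97479106 -0.00213575]
 [-0.94035124 -0.21580313  0.26299916]
 [-0.25683013 -0.05666924 -0.9647937 ]] [-599.6258448   -34.12415377  378.29545602]
```

View pics/crop.png

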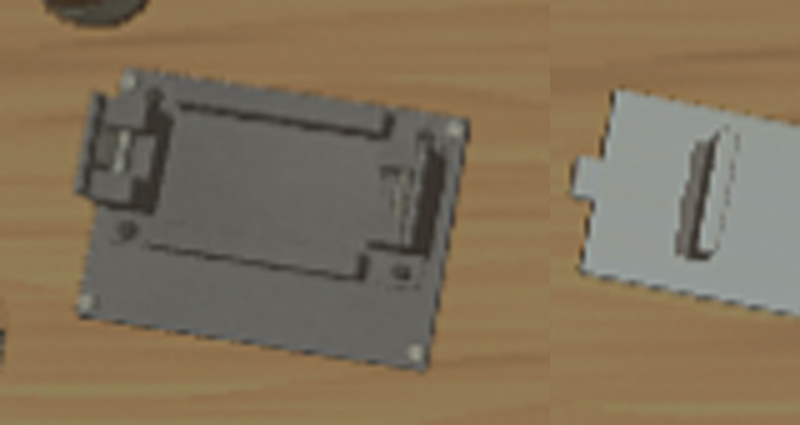

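Request:
drive_tool(
  motion=[
    {"x": 0.049,"y": -0.0244},
    {"x": 0.049,"y": -0.0244},
    {"x": 0.049,"y": -0.0244},
    {"x": 0.049,"y": -0.0244},
    {"x": 0.049,"y": -0.0244},
    {"x": 0.049,"y": -0.0244},
    {"x": 0.049,"y": -0.0244},
    {"x": 0.049,"y": -0.0244},
    {"x": 0.049,"y": -0.0244},
    {"x": 0.049,"y": -0.0244},
    {"roll": 8},
    {"roll": 8},
    {"roll": 8.8},
    {},
  ],
  claw=0.06,
)

```text
schema error: expected keys x, y, z, roll
```

```bash
python3 -c "
from h import *
from scipy.spatial.transform import Rotation as R
s=state();print(s['joints'],s['eef_pos'],s['contact_force']);print(R.from_rotvec(s['orientation']).as_matrix().round(3)); snap('wrist','w0')"
```

```text
[-1.34594716e+00  3.14143615e-01 -4.79567118e-02  1.21022408e+00
  7.01915369e-07  1.57082135e+00] [ 133.65765237 -584.37989308  223.4376246 ] [0.79000023 0.47629122 0.49447106]
[[ 0.975  0.223 -0.   ]
 [ 0.223 -0.975  0.001]
 [ 0.    -0.002 -1.   ]]
```

View pics/w0.png

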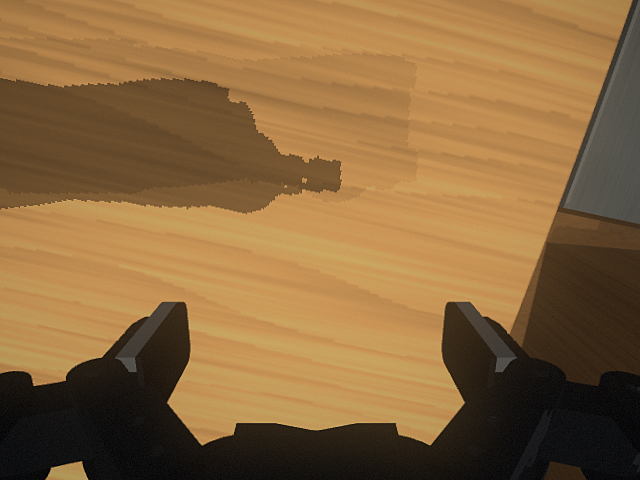

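The move was refused because every row needs all four keys. The wrist picture therefore only shows bare bench at the start pose.

Request:
drive_tool(
  motion=[
    {"x": 0.049,"y": -0.0244,"z": 0,"roll": 0},
    {"x": 0.049,"y": -0.0244,"z": 0,"roll": 0},
    {"x": 0.049,"y": -0.0244,"z": 0,"roll": 0},
    {"x": 0.049,"y": -0.0244,"z": 0,"roll": 0},
    {"x": 0.049,"y": -0.0244,"z": 0,"roll": 0},
    {"x": 0.049,"y": -0.0244,"z": 0,"roll": 0},
    {"x": 0.049,"y": -0.0244,"z": 0,"roll": 0},
    {"x": 0.049,"y": -0.0244,"z": 0,"roll": 0},
    {"x": 0.049,"y": -0.0244,"z": 0,"roll": 0},
    {"x": 0.049,"y": -0.0244,"z": 0,"roll": 0},
    {"x": 0,"y": 0,"z": 0,"roll": 8},
    {"x": 0,"y": 0,"z": 0,"roll": 0},
    {"x": 0,"y": 0,"z": 0,"roll": 0},
  ],
  claw=0.06,
)

```text
time_s: 1.78
eef_pos: [556.5, -238.1, 224.1]
orientation: [-3.139, -0.136, 0.001]
contact_force: [0.2, -0.7, -0.1]
gripper_width: 60.3
grip_force: 0.0
```

```bash
python3 -c "
from h import *
from scipy.spatial.transform import Rotation as R
s=state();print(s['joints'],s['eef_pos'],s['contact_force']);print(R.from_rotvec(s['orientation']).as_matrix().round(3))"
```

```text
[-4.04261965e-01  3.24096058e-01 -3.28850450e-02  1.21427449e+00
 -6.83082498e-05  2.65070679e+00] [ 556.52795758 -238.12231318  224.05747914] [ 0.17867763 -0.69407002 -0.06527681]
[[ 0.996  0.087 -0.   ]
 [ 0.087 -0.996  0.   ]
 [-0.    -0.    -1.   ]]
```

Request:
drive_tool(
  motion=[
    {"x": 0,"y": 0,"z": 0,"roll": -10.5},
    {"x": 0,"y": 0,"z": 0,"roll": -10.5},
    {"x": 0,"y": 0,"z": 0,"roll": -10.5},
    {"x": 0,"y": 0,"z": 0,"roll": -10.5},
    {"x": 0,"y": 0,"z": 0,"roll": -10.5},
    {"x": 0,"y": 0,"z": 0,"roll": -10.5},
    {"x": 0,"y": 0,"z": 0,"roll": -10.5},
    {"x": 0,"y": 0,"z": 0,"roll": -10.5},
    {"x": 0,"y": 0,"z": 0,"roll": -10.5},
    {"x": 0,"y": 0,"z": 0,"roll": -10.5},
    {"x": 0,"y": 0,"z": 0,"roll": -10.5},
    {"x": 0,"y": 0,"z": 0,"roll": -10.5},
    {"x": 0,"y": 0,"z": 0,"roll": -10.5},
    {"x": 0,"y": 0,"z": 0,"roll": -10.5},
    {"x": 0,"y": 0,"z": 0,"roll": -10.5},
    {"x": 0,"y": 0,"z": 0,"roll": -5.6},
    {"x": 0,"y": 0,"z": 0,"roll": 0},
    {"x": 0,"y": 0,"z": 0,"roll": 0},
  ],
)

```text
time_s: 4.03
eef_pos: [556.7, -238.3, 224.3]
orientation: [0.332, 3.124, -0.0]
contact_force: [0.2, -0.1, -0.4]
gripper_width: 60.0
grip_force: 0.0
```

```bash
python3 -c "
from h import *
from scipy.spatial.transform import Rotation as R
s=state();print(s['joints'],s['eef_pos'],s['contact_force']);print(R.from_rotvec(s['orientation']).as_matrix().round(3))
im,d,c=snap('wrist','w1');P=cloud(c,d)
Z=P[...,2];m=(Z>46)&(Z<60)
n,l,st,ce=cv2.connectedComponentsWithStats(m.astype(np.uint8));print(st,ce)
for i in range(1,n):
  if st[i,4]>200:
    q=P[l==i];print(st[i],np.median(q,0),cv2.minAreaRect(q[:,:2].astype(np.float32)))
"
```

```text
[-4.04369405e-01  3.23934626e-01 -3.26208311e-02  1.21416851e+00
 -3.39964688e-05 -1.92759883e-01] [ 556.69607701 -238.25238755  224.27130108] [ 0.20163661 -0.13045523 -0.41458905]
[[-0.978  0.21   0.   ]
 [ 0.21   0.978 -0.   ]
 [-0.    -0.    -1.   ]]
[[     0      0    640    480 297934]
 [   142      0     30     13    216]
 [   559    104     61     91   1782]
 [   309    164     16     89   1394]
 [     5    168     64     89    962]
 [    41    257      1      1      1]
 [   566    300     74     76   4444]
 [   587    306      1      1      1]
 [     0    388     17     12    133]
 [   483    438     32     21    333]] [[314.56331939 238.71050971]
 [158.93981481   3.94907407]
 [588.9315376  148.49270483]
 [316.58249641 207.67862267]
 [ 50.78274428 203.67151767]
 [ 41.         257.        ]
 [605.4439694  337.97974797]
 [587.         306.        ]
 [  6.81203008 393.14285714]
 [496.06306306 446.50750751]]
[142   0  30  13 216] [ 391.80528754 -313.34501239   51.68016538] ((391.86444091796875, -316.4861755371094), (19.904226303100586, 7.397421836853027), 78.81234741210938)
[ 559  104   61   91 1782] [553.27531791 -27.198327    52.28613916] ((554.9388427734375, -26.535816192626953), (14.092740058898926, 69.71117401123047), 55.891605377197266)
[ 309  164   16   89 1394] [ 555.07333957 -237.49552237   52.29709818] ((556.7715454101562, -237.94650268554688), (11.7817964553833, 69.09612274169922), 78.1469955444336)
[  5 168  64  89 962] [ 507.80147116 -434.939097     53.43179558] ((509.9493103027344, -444.4768371582031), (70.97012329101562, 29.955204010009766), 3.5576484203338623)
[ 566  300   74   76 4444] [713.50713034 -22.51387673  57.61520717] ((718.0728759765625, -22.489389419555664), (58.38883590698242, 67.17222595214844), 88.871826171875)
[483 438  32  21 333] [ 806.38367374 -124.03631592   54.11104205] ((804.4671020507812, -122.65811920166016), (12.37067985534668, 31.068361282348633), 2.802408456802368)
```

View pics/w1.png

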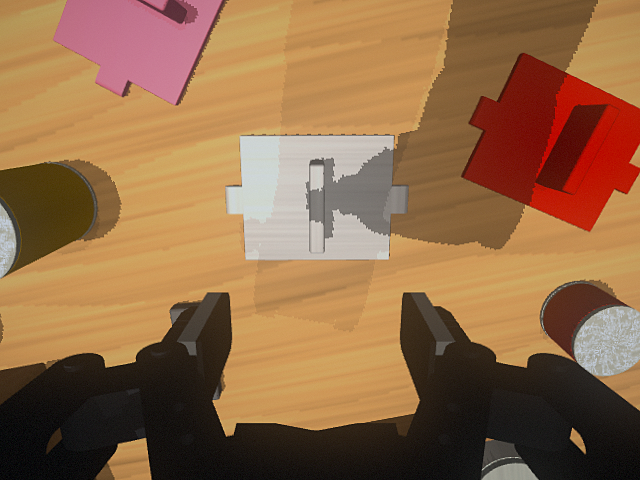

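The plate's fin is at about (316,207) and lies square and central between the jaws, so I'm going down.

Request:
drive_tool(
  motion=[
    {"x": 0,"y": 0,"z": 0.05,"roll": 0},
    {"x": 0,"y": 0,"z": 0.05,"roll": 0},
    {"x": 0,"y": 0,"z": 0.04,"roll": 0},
    {"x": 0,"y": 0,"z": 0.03,"roll": 0},
    {"x": 0,"y": 0,"z": 0.013,"roll": 0},
    {"x": 0,"y": 0,"z": 0.005,"roll": 0},
    {"x": 0,"y": 0,"z": 0,"roll": 0},
    {"x": 0,"y": 0,"z": 0,"roll": 0},
  ],
)

```text
time_s: 5.08
eef_pos: [558.0, -238.2, 37.5]
orientation: [0.329, 3.122, -0.001]
contact_force: [0.6, 0.4, 0.1]
gripper_width: 59.7
grip_force: 0.0
```

Request:
drive_tool(
  motion=[
    {"x": 0,"y": 0,"z": 0,"roll": 0},
    {"x": 0,"y": 0,"z": 0,"roll": 0},
    {"x": 0,"y": 0,"z": 0,"roll": 0},
    {"x": 0,"y": 0,"z": 0,"roll": 0},
    {"x": 0,"y": 0,"z": 0,"roll": 0},
    {"x": 0,"y": 0,"z": 0,"roll": 0},
    {"x": 0,"y": 0,"z": 0,"roll": 0},
    {"x": 0,"y": 0,"z": 0,"roll": 0},
  ],
  claw=0.0,
  force=60,
)

```text
time_s: 6.08
eef_pos: [557.3, -237.8, 36.7]
orientation: [0.329, 3.124, 0.0]
contact_force: [-0.2, 0.8, 5.1]
gripper_width: 9.9
grip_force: 60.6
```

Request:
drive_tool(
  motion=[
    {"x": 0,"y": 0,"z": -0.015,"roll": 0},
    {"x": 0,"y": 0,"z": -0.04,"roll": 0},
    {"x": 0,"y": 0,"z": -0.06,"roll": -1},
    {"x": 0,"y": 0,"z": -0.06,"roll": -1},
    {"x": 0,"y": 0,"z": -0.058,"roll": -1},
    {"x": -0.0023,"y": 0.025,"z": 0,"roll": 0},
    {"x": -0.0023,"y": 0.0445,"z": 0,"roll": 0},
    {"x": -0.0023,"y": 0.0445,"z": 0,"roll": 0},
    {"x": -0.0023,"y": 0.0445,"z": 0,"roll": 0},
    {"x": -0.0023,"y": 0.0445,"z": 0,"roll": 0},
    {"x": -0.0023,"y": 0.0445,"z": 0,"roll": 0},
    {"x": -0.0023,"y": 0.0445,"z": 0,"roll": 0},
    {"x": -0.0023,"y": 0.0445,"z": 0,"roll": 0},
    {"x": -0.0023,"y": 0.0445,"z": 0,"roll": 0},
    {"x": -0.0023,"y": 0.0445,"z": 0,"roll": 0},
    {"x": -0.0023,"y": 0.0445,"z": 0,"roll": 0},
    {"x": -0.0023,"y": 0.009,"z": 0,"roll": 0},
    {"x": 0,"y": 0,"z": 0,"roll": 0},
    {"x": 0,"y": 0,"z": 0,"roll": 0},
  ],
)

```text
time_s: 8.45
eef_pos: [659.1, 229.6, 269.2]
orientation: [-0.249, -3.131, 0.001]
contact_force: [-0.4, -0.1, -4.1]
gripper_width: 9.9
grip_force: 59.4
```

```bash
python3 -c "
from h import *
from scipy.spatial.transform import Rotation as R
s=state();print(s['joints'],s['eef_pos'],s['contact_force'],s['moment']);print(R.from_rotvec(s['orientation']).as_matrix().round(4))
im,d,c=snap('wrist','w2')
"
```

```text
[ 3.35422787e-01  5.02454689e-01  3.30902393e-01  1.40007461e+00
 -5.59019463e-04  4.94001205e-01] [659.12292657 229.56699386 269.19600729] [-0.43093397 -0.10520545 -4.12385647] [-0.04366085 -0.01075923  0.02375898]
[[-9.875e-01  1.579e-01 -6.000e-04]
 [ 1.579e-01  9.875e-01 -8.000e-04]
 [ 5.000e-04 -9.000e-04 -1.000e+00]]
```

View pics/w2.png

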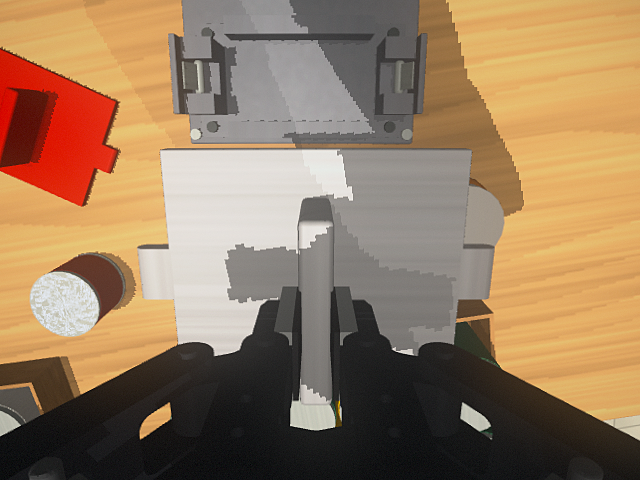

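The rack is clear above the held plate. The two slots are at about (200,75) and (403,75), and the plate is square in the grip.

```bash
python3 -c "
from h import *
L=load('w2');P=cloud(L,L['d']);v,u=np.mgrid[0:480,0:640];Z=P[...,2]
r=lambda m:cv2.minAreaRect(P[m][:,:2].astype(np.float32))
left=(v<150)&(u<290);right=(v<150)&(u>310)&(u<440)
ex=np.array([.9875,-.158]);ey=np.array([.158,.9875])
f=lambda m:[(np.percentile(P[m][:,:2]@e,[1,50,99]).round(1).tolist()) for e in(ex,ey)]
for n,M in(('L',left),('R',right)):
  for lo,hi in((57,67),(72,80)):
    m=M&(Z>lo)&(Z<hi);print(n,lo,m.sum(),np.median(Z[m]),f(m),r(m))
m=(v<150)&(u>160)&(u<440)&(Z>55)&(Z<85);print('saddle',r(m))
m=(v<150)&(u>160)&(u<440)&(Z>35)&(Z<43);print('rails',f(m),r(m))
# plate
pl=(v>145)&(Z>225)&(Z<255);hist=np.histogram(Z[pl],bins=range(225,256,3));print(hist)
# per-row slot gap in cheek tops
for n,M in(('L',left),('R',right)):
  m=M&(Z>57)&(Z<67);x=P[m][:,:2]@ex;print(n,np.histogram(x,bins=np.arange(x.min()//1,x.max()+2,2)))
for n,M in(('earL',(u<160)&(u>130)&(v>240)&(v<305)),('earR',(u>472)&(u<500)&(v>240)&(v<305))):
  m=M&(Z>215)&(Z<260);print(n,m.sum(),np.median(Z[m]),f(m))
print(np.array([659.1,229.6])@ex,np.array([659.1,229.6])@ey)
"
```

```text
L 57 1725 61.54301877594713 [[484.8, 511.1, 542.0], [223.9, 233.3, 248.7]] ((544.0380859375, 152.15313720703125), (25.38652992248535, 57.91492462158203), 81.14273834228516)
L 72 596 75.10835154517406 [[484.7, 512.6, 541.4], [219.5, 222.6, 224.9]] ((541.7548828125, 138.23272705078125), (5.6653289794921875, 57.9940299987793), 80.3812026977539)
R 57 1681 61.527536476024295 [[485.0, 510.3, 542.1], [384.2, 399.2, 408.6]] ((569.3096923828125, 310.59442138671875), (24.990711212158203, 58.11183166503906), 81.45735931396484)
R 72 600 75.40059136785942 [[485.2, 512.7, 541.6], [407.9, 410.3, 413.4]] ((571.6456298828125, 324.4213562011719), (5.657261371612549, 58.11625671386719), 80.30998992919922)
saddle ((556.6842041015625, 231.38702392578125), (194.63780212402344, 58.08856201171875), 80.86439514160156)
rails [[464.5, 504.7, 562.0], [236.7, 316.0, 396.0]] ((556.8060913085938, 233.17005920410156), (188.0113067626953, 98.1541976928711), 80.76545715332031)
(array([    0,     0,    97,   369, 27096, 24474,    33,    39,    40,
          39]), array([225, 228, 231, 234, 237, 240, 243, 246, 249, 252
[... 220 characters left out ...]
, 494., 496., 498., 500., 502., 504.,
       506., 508., 510., 512., 514., 516., 518., 520., 522., 524., 526.,
       528., 530., 532., 534., 536., 538., 540., 542., 544.]))
R (array([70, 91, 86, 92, 99, 90, 80, 97, 37, 15, 33, 25, 24, 25, 25, 28, 28,
       23, 29, 20,  8, 64, 93, 72, 86, 93, 62, 92, 62, 32]), array([484., 486., 488., 490., 492., 494., 496., 498., 500., 502., 504.,
       506., 508., 510., 512., 514., 516., 518., 520., 522., 524., 526.,
       528., 530., 532., 534., 536., 538., 540., 542., 544.]))
earL 1120 239.79479567799933 [[602.1, 612.1, 626.3], [250.9, 256.1, 261.3]]
earR 1050 239.75265147866486 [[601.9, 611.9, 625.8], [400.0, 404.8, 409.9]]
614.5844500000001 330.8678
```

Request:
drive_tool(
  motion=[
    {"x": 0.025,"y": -0.004,"z": 0,"roll": 0},
    {"x": 0.035,"y": -0.006,"z": 0,"roll": 0},
    {"x": 0.03,"y": -0.004,"z": 0,"roll": 0},
    {"x": 0.0106,"y": 0,"z": 0,"roll": 0},
    {"x": 0,"y": 0,"z": 0.03,"roll": 0},
    {"x": 0,"y": 0,"z": 0.05,"roll": 0},
    {"x": 0,"y": 0,"z": 0.05,"roll": 0},
    {"x": 0,"y": 0,"z": 0.025,"roll": 0},
    {"x": 0,"y": 0,"z": 0.008,"roll": 0},
    {"x": 0,"y": 0,"z": 0,"roll": 0},
    {"x": 0,"y": 0,"z": 0,"roll": 0},
    {"x": 0,"y": 0,"z": 0,"roll": 0},
  ],
)

```text
time_s: 10.0
eef_pos: [558.9, 233.3, 107.6]
orientation: [0.247, 3.13, 0.002]
contact_force: [0.1, -0.5, -4.2]
gripper_width: 10.3
grip_force: 59.4
```

```bash
cat >p.py <<'E'
from h import *
from scipy.spatial.transform import Rotation as R
s=state();ex=np.array([.9874,-.1585]);ey=np.array([.1585,.9874]);p=s['eef_pos'][:2]
r=R.from_rotvec(s['orientation']).as_matrix();F=s['contact_force']
print('ex %.2f ey %.2f z %.2f yaw %.2f Fx %.1f Fy %.1f Fz %.1f'%(p@ex,p@ey,s['eef_pos'][2],np.degrees(np.arctan2(-r[1,0],-r[0,0])),F[:2]@ex,F[:2]@ey,F[2]),s['moment'],r[:,2])
E
python3 p.py
```

```text
ex 514.84 ey 318.91 z 107.63 yaw -9.02 Fx 0.1 Fy -0.5 Fz -4.2 [ 0.03923574 -0.03237388  0.00742077] [ 2.27218256e-03  9.28043957e-04 -9.99996988e-01]
```

Request:
drive_tool(
  motion=[
    {"x": 0.0011,"y": -0.0017,"z": 0.003,"roll": 0},
    {"x": 0,"y": 0,"z": 0.002,"roll": 0},
    {"x": 0,"y": 0,"z": 0,"roll": 0},
    {"x": 0,"y": 0,"z": 0,"roll": 0},
  ],
)

```text
time_s: 10.5
eef_pos: [556.4, 231.4, 101.1]
orientation: [-0.247, -3.132, 0.0]
contact_force: [0.0, 0.1, -4.3]
gripper_width: 10.0
grip_force: 59.4
```

```bash
python3 p.py; python3 -c "
from h import *
im,d,c=snap('wrist','w3');P=cloud(c,d);print(np.median(P[430:470,200:440],(0,1)))
"
```

```text
ex 512.77 ey 316.66 z 101.14 yaw -9.02 Fx -0.0 Fy 0.1 Fz -4.3 [ 0.04174967  0.00046992 -0.02407896] [-1.08076052e-04 -2.14348126e-05 -9.99999994e-01]
[541.96012551 233.20906095 192.95293772]
```

View pics/w3.png

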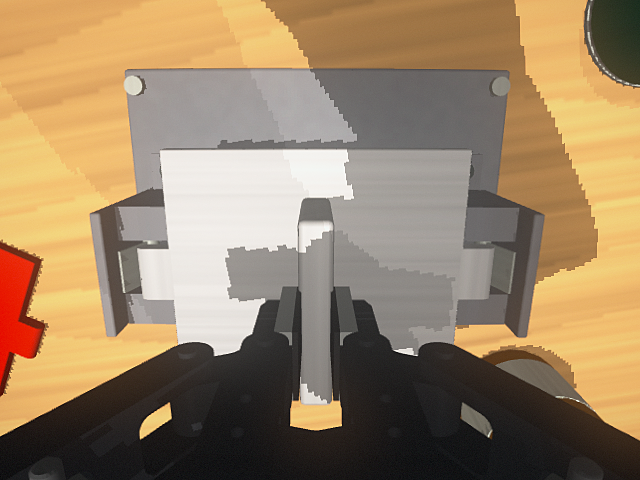

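The ears sit just above the slots in this view, left at about (152,275) and right at about (478,275). The last correction comes from the depth at these edges.

```bash
python3 -c "
from h import *
L=load('w3');P=cloud(L,L['d']);Z=P[...,2];v,u=np.mgrid[0:480,0:640]
ex=np.array([.9874,-.1585]);ey=np.array([.1585,.9874]);X=P[...,:2]@ex;Y=P[...,:2]@ey
for n,a,b,ca,cb in(('L',140,156,118,150),('R',476,492,485,520)):
  m=(u>=a)&(u<b)&(v>225)&(v<315)&(Z>68)&(Z<76);print(n,'ear',m.sum(),np.median(Z[m]),np.percentile(X[m],[1,99]),np.percentile(Y[m],[1,99]))
  m=(u>=ca)&(u<cb)&(v>185)&(v<325)&(Z>58)&(Z<65.5);x=np.sort(X[m]);g=np.diff(x);i=g.argmax();print('cheek',m.sum(),np.median(Z[m]),x[[0,-1]],x[i],x[i+1])
  h=np.histogram(x,bins=np.arange(482,546,1));print(h[0])
  m=(v>180)&(v<340)&(Z>72.8)&(Z<79)&((u<130) if n=='L' else (u>505)&(u<550));print('wall',np.percentile(Y[m],[1,99]),np.percentile(X[m],[1,99]))
"
```

```text
L ear 821 71.84429098363444 [500.3676408  524.62723224] [236.90715422 245.23707921]
cheek 2486 61.55629085799352 [483.64942061 542.62042486] 524.5860980904944 525.4458841125527
[ 0 31 81 68 76 65 69 70 69 68 68 64 66 75 62 64 67 34 18 10 20 36 32 26
 18 28 22 29 25 32 24 23 30 24 28 24 24 29 22 27 23  4  5 11 64 38 44 52
 52 49 52 55 48 52 44 52 45 44 49 41 14  0  0]
wall [219.67784914 225.14898813] [484.26674183 541.07549782]
R ear 808 71.77940913497126 [499.9253167  523.82233437] [387.11950608 395.41353838]
cheek 2661 61.700122119944695 [483.6695977  542.77675705] 523.0010634607964 523.6878001350992
[  0  26 104  74  75  77  76  71  79  70  78  71  79  64  80  72  73  49
  19  16  24  49  33  27  34  27  28  27  35  26  30  30  25  22  32  27
  27  26  30  22  31   4   3  13  69  42  47  54  52  44  50  42  51  41
  50  43  48  52  42  36  13   0   0]
wall [408.05429823 413.49092165] [484.25910516 540.93491065]
```

Request:
drive_tool(
  motion=[
    {"x": -0.0009,"y": 0.0004,"z": 0,"roll": 0.2},
    {"x": 0,"y": 0,"z": 0,"roll": 0},
    {"x": 0,"y": 0,"z": 0.001,"roll": 0},
    {"x": 0,"y": 0,"z": 0.001,"roll": 0},
    {"x": 0,"y": 0,"z": 0.0005,"roll": 0},
    {"x": 0,"y": 0,"z": 0.0005,"roll": 0},
    {"x": 0,"y": 0,"z": 0,"roll": 0},
  ],
)

```text
time_s: 11.42
eef_pos: [557.4, 231.6, 98.2]
orientation: [-0.253, -3.131, 0.0]
contact_force: [-1.3, 0.0, -3.3]
gripper_width: 10.0
grip_force: 59.4
```

```bash
python3 p.py
```

```text
ex 513.66 ey 317.05 z 98.15 yaw -9.22 Fx -1.3 Fy -0.2 Fz -3.3 [0.00425929 0.00637813 0.00558043] [-7.98581114e-05 -1.63849469e-05 -9.99999997e-01]
```

Request:
drive_tool(
  motion=[
    {"x": 0,"y": 0,"z": 0.0005,"roll": 0},
    {"x": 0,"y": 0,"z": 0.0005,"roll": 0},
    {"x": 0,"y": 0,"z": 0.0005,"roll": 0},
    {"x": 0,"y": 0,"z": 0,"roll": 0},
  ],
)

```text
time_s: 11.92
eef_pos: [557.4, 231.6, 96.6]
orientation: [-0.253, -3.131, 0.0]
contact_force: [-1.4, -0.3, -3.6]
gripper_width: 9.7
grip_force: 59.4
```

```bash
python3 p.py
```

```text
ex 513.66 ey 317.03 z 96.64 yaw -9.22 Fx -1.4 Fy -0.6 Fz -3.6 [ 0.00406838 -0.030947   -0.01824839] [-1.19404435e-04 -2.24438059e-05 -9.99999993e-01]
```

Request:
drive_tool(
  motion=[
    {"x": 0.0004,"y": 0,"z": 0.0005,"roll": 0},
    {"x": 0,"y": 0,"z": 0.001,"roll": 0},
    {"x": 0,"y": 0,"z": 0.001,"roll": 0},
    {"x": 0,"y": 0,"z": 0.001,"roll": 0},
    {"x": 0,"y": 0,"z": 0.001,"roll": 0},
    {"x": 0,"y": 0,"z": 0,"roll": 0},
  ],
)

```text
time_s: 12.68
eef_pos: [556.9, 231.7, 92.1]
orientation: [-0.252, -3.131, 0.0]
contact_force: [0.7, 0.1, -4.6]
gripper_width: 9.9
grip_force: 59.4
```

```bash
python3 p.py
```

```text
ex 513.21 ey 317.02 z 92.07 yaw -9.22 Fx 0.6 Fy 0.2 Fz -4.6 [-0.000114    0.02407504 -0.00034284] [-2.05476541e-04 -7.69040662e-05 -9.99999976e-01]
```

Request:
drive_tool(
  motion=[
    {"x": 0,"y": 0,"z": 0.0008,"roll": 0},
    {"x": 0,"y": 0,"z": 0.0008,"roll": 0},
    {"x": 0,"y": 0,"z": 0.0008,"roll": 0},
    {"x": 0,"y": 0,"z": 0.0008,"roll": 0},
    {"x": 0,"y": 0,"z": 0.0008,"roll": 0},
    {"x": 0,"y": 0,"z": 0.0005,"roll": 0},
    {"x": 0,"y": 0,"z": 0.0005,"roll": 0},
    {"x": 0,"y": 0,"z": 0,"roll": 0},
  ],
)

```text
time_s: 13.68
eef_pos: [557.0, 231.7, 87.2]
orientation: [-0.252, -3.131, 0.0]
contact_force: [-0.8, -0.5, -4.5]
gripper_width: 10.2
grip_force: 59.4
```

```bash
python3 p.py
```

```text
ex 513.29 ey 317.05 z 87.18 yaw -9.22 Fx -0.7 Fy -0.6 Fz -4.5 [-0.03329335 -0.0371909  -0.01152079] [-3.00478905e-05 -1.97841194e-05 -9.99999999e-01]
```

Now onto the clips, in half-millimetre steps.

Request:
drive_tool(
  motion=[
    {"x": 0,"y": 0,"z": 0.0005,"roll": 0},
    {"x": 0,"y": 0,"z": 0.0005,"roll": 0},
    {"x": 0,"y": 0,"z": 0.0003,"roll": 0},
    {"x": 0,"y": 0,"z": 0,"roll": 0},
  ],
)

```text
time_s: 14.18
eef_pos: [557.1, 231.7, 86.2]
orientation: [0.252, 3.131, 0.0]
contact_force: [-0.6, 0.4, -1.4]
gripper_width: 9.8
grip_force: 59.8
```

```bash
python3 p.py
```

```text
ex 513.40 ey 317.11 z 86.17 yaw -9.22 Fx -0.6 Fy 0.3 Fz -1.4 [-0.05484428  0.17649561  0.02967621] [ 2.89728237e-04  8.79152350e-05 -9.99999954e-01]
```

Request:
drive_tool(
  motion=[
    {"x": 0,"y": 0,"z": 0.0004,"roll": 0},
    {"x": 0,"y": 0,"z": 0.0004,"roll": 0},
    {"x": 0,"y": 0,"z": 0,"roll": 0},
  ],
)

```text
time_s: 14.55
eef_pos: [557.4, 231.9, 85.7]
orientation: [0.252, 3.131, 0.001]
contact_force: [-2.1, -1.2, 4.6]
gripper_width: 10.1
grip_force: 60.6
```

Request:
drive_tool(
  motion=[
    {"x": 0,"y": 0,"z": 0.0003,"roll": 0},
    {"x": 0,"y": 0,"z": 0.0003,"roll": 0},
    {"x": 0,"y": 0,"z": 0,"roll": 0},
  ],
)

```text
time_s: 14.92
eef_pos: [557.6, 232.2, 85.2]
orientation: [0.252, 3.13, 0.002]
contact_force: [-0.7, -0.2, 6.6]
gripper_width: 10.2
grip_force: 60.6
```

```bash
python3 p.py
```

```text
ex 513.73 ey 317.65 z 85.17 yaw -9.21 Fx -0.7 Fy -0.4 Fz 6.6 [0.17016275 0.38379908 0.09857875] [ 0.0011089   0.00112333 -0.99999875]
```

Request:
drive_tool(
  motion=[
    {"x": 0,"y": 0,"z": 0.0003,"roll": 0},
    {"x": 0,"y": 0,"z": 0.0003,"roll": 0},
    {"x": 0,"y": 0,"z": 0,"roll": 0},
  ],
)

```text
time_s: 15.3
eef_pos: [557.5, 232.1, 84.3]
orientation: [0.252, 3.131, 0.001]
contact_force: [-1.0, -0.5, 3.5]
gripper_width: 9.8
grip_force: 60.5
```

Request:
drive_tool(
  motion=[
    {"x": 0,"y": 0,"z": 0.0003,"roll": 0},
    {"x": 0,"y": 0,"z": 0.0003,"roll": 0},
    {"x": 0,"y": 0,"z": 0,"roll": 0},
  ],
)

```text
time_s: 15.68
eef_pos: [557.3, 231.7, 83.3]
orientation: [0.253, 3.131, 0.0]
contact_force: [-0.7, -0.6, 2.7]
gripper_width: 10.1
grip_force: 60.5
```

```bash
python3 p.py
```

```text
ex 513.55 ey 317.13 z 83.31 yaw -9.23 Fx -0.6 Fy -0.7 Fz 2.7 [ 0.27900941 -0.08143221  0.03029864] [ 4.38252339e-04  1.20141204e-04 -9.99999897e-01]
```

Request:
drive_tool(
  motion=[
    {"x": 0,"y": 0,"z": 0.0004,"roll": 0},
    {"x": 0,"y": 0,"z": 0.0004,"roll": 0},
    {"x": 0,"y": 0,"z": 0.0004,"roll": 0},
    {"x": 0,"y": 0,"z": 0,"roll": 0},
  ],
)

```text
time_s: 16.18
eef_pos: [556.9, 231.4, 81.6]
orientation: [-0.253, -3.131, 0.001]
contact_force: [1.2, 0.3, -1.0]
gripper_width: 10.0
grip_force: 60.0
```

Request:
drive_tool(
  motion=[
    {"x": 0,"y": 0,"z": 0.0004,"roll": 0},
    {"x": 0,"y": 0,"z": 0.0004,"roll": 0},
    {"x": 0,"y": 0,"z": 0.0004,"roll": 0},
    {"x": 0,"y": 0,"z": 0,"roll": 0},
  ],
)

```text
time_s: 16.68
eef_pos: [556.8, 231.6, 80.5]
orientation: [-0.252, -3.131, 0.001]
contact_force: [0.6, -0.8, -5.0]
gripper_width: 9.9
grip_force: 59.5
```

```bash
python3 p.py
```

```text
ex 513.11 ey 316.90 z 80.55 yaw -9.22 Fx 0.7 Fy -0.7 Fz -5.0 [-0.01778673 -0.44321427  0.09777228] [-4.84548340e-04 -3.58251446e-04 -9.99999818e-01]
```

Request:
drive_tool(
  motion=[
    {"x": 0,"y": 0,"z": 0.0005,"roll": 0},
    {"x": 0,"y": 0,"z": 0.0005,"roll": 0},
    {"x": 0,"y": 0,"z": 0.0005,"roll": 0},
    {"x": 0,"y": 0,"z": 0.0005,"roll": 0},
    {"x": 0,"y": 0,"z": 0.0005,"roll": 0},
    {"x": 0,"y": 0,"z": 0,"roll": 0},
  ],
)

```text
time_s: 17.42
eef_pos: [556.7, 231.6, 78.0]
orientation: [-0.252, -3.131, 0.0]
contact_force: [1.5, -0.6, -6.9]
gripper_width: 9.8
grip_force: 59.3
```

Request:
drive_tool(
  motion=[
    {"x": 0,"y": 0,"z": 0.0003,"roll": 0},
    {"x": 0,"y": 0,"z": 0.0003,"roll": 0},
    {"x": 0,"y": 0,"z": 0.0003,"roll": 0},
    {"x": 0,"y": 0,"z": 0,"roll": 0},
  ],
)

```text
time_s: 17.92
eef_pos: [556.8, 231.6, 77.3]
orientation: [-0.252, -3.131, 0.0]
contact_force: [-0.6, -0.5, -6.1]
gripper_width: 9.8
grip_force: 59.2
```

```bash
python3 p.py
```

```text
ex 513.03 ey 316.96 z 77.31 yaw -9.22 Fx -0.6 Fy -0.6 Fz -6.1 [ 0.0359263   0.02071968 -0.04273009] [-5.43036911e-04 -8.45742854e-05 -9.99999849e-01]
```

Request:
drive_tool(
  motion=[
    {"x": 0,"y": 0,"z": 0.0003,"roll": 0},
    {"x": 0,"y": 0,"z": 0.0003,"roll": 0},
    {"x": 0,"y": 0,"z": 0,"roll": 0},
  ],
)

```text
time_s: 18.3
eef_pos: [556.8, 231.7, 76.8]
orientation: [-0.252, -3.131, 0.0]
contact_force: [0.1, 1.1, -6.4]
gripper_width: 10.4
grip_force: 59.2
```

Request:
drive_tool(
  motion=[
    {"x": 0,"y": 0,"z": 0.0003,"roll": 0},
    {"x": 0,"y": 0,"z": 0.0003,"roll": 0},
    {"x": 0,"y": 0,"z": 0,"roll": 0},
  ],
)

```text
time_s: 18.68
eef_pos: [556.8, 231.7, 76.7]
orientation: [-0.252, -3.131, -0.0]
contact_force: [-3.7, -0.6, 1.1]
gripper_width: 10.1
grip_force: 60.0
```

Request:
drive_tool(
  motion=[
    {"x": 0,"y": 0,"z": 0.0003,"roll": 0},
    {"x": 0,"y": 0,"z": 0,"roll": 0},
    {"x": 0,"y": 0,"z": 0,"roll": 0},
  ],
)

```text
time_s: 19.05
eef_pos: [556.8, 231.7, 76.7]
orientation: [-0.252, -3.131, -0.0]
contact_force: [-5.6, -1.1, 3.0]
gripper_width: 9.8
grip_force: 60.5
```

```bash
python3 p.py
```

```text
ex 513.11 ey 317.05 z 76.70 yaw -9.22 Fx -5.4 Fy -1.9 Fz 3.0 [-0.27320888  1.15175288 -0.01417201] [ 3.18530547e-06  1.68671738e-04 -9.99999986e-01]
```

Request:
drive_tool(
  motion=[
    {"x": 0,"y": 0,"z": 0.0003,"roll": 0},
    {"x": 0,"y": 0,"z": 0,"roll": 0},
    {"x": 0,"y": 0,"z": 0,"roll": 0},
  ],
)

```text
time_s: 19.42
eef_pos: [556.8, 231.7, 76.7]
orientation: [0.252, 3.131, 0.0]
contact_force: [-6.3, -1.5, 6.9]
gripper_width: 9.8
grip_force: 60.8
```

Request:
drive_tool(
  motion=[
    {"x": 0,"y": 0,"z": -0.0003,"roll": 0},
    {"x": 0,"y": 0,"z": 0,"roll": 0},
    {"x": 0,"y": 0,"z": 0,"roll": 0},
    {"x": 0,"y": 0,"z": 0,"roll": 0},
    {"x": 0,"y": 0,"z": 0,"roll": 0},
    {"x": 0,"y": 0,"z": 0,"roll": 0},
  ],
  claw=0.05,
)

```text
time_s: 20.18
eef_pos: [557.1, 231.7, 76.0]
orientation: [0.253, 3.131, -0.0]
contact_force: [-0.2, -0.2, -0.2]
gripper_width: 50.1
grip_force: 0.0
```

Request:
drive_tool(
  motion=[
    {"x": 0,"y": 0,"z": -0.01,"roll": 0},
    {"x": 0,"y": 0,"z": -0.03,"roll": 0},
    {"x": 0,"y": 0,"z": -0.05,"roll": 0},
    {"x": 0,"y": 0,"z": -0.05,"roll": 0},
    {"x": 0,"y": 0,"z": -0.03,"roll": 0},
    {"x": 0,"y": 0,"z": 0,"roll": 0},
    {"x": 0,"y": 0,"z": 0,"roll": 0},
  ],
)

```text
time_s: 21.05
eef_pos: [556.7, 231.6, 245.7]
orientation: [-0.253, -3.131, 0.0]
contact_force: [-0.5, -0.8, -0.5]
gripper_width: 50.0
grip_force: 0.0
```

```bash
python3 p.py; python3 -c "
from h import *
im,d,c=snap('wrist','w4');P=cloud(c,d);Z=P[...,2];v,u=np.mgrid[0:480,0:640]
hs=cv2.cvtColor(im,cv2.COLOR_RGB2HSV)
m=(v<290)&(Z>42)&(Z<57)&(hs[...,1]<60)&(u>150)&(u<490)
m=cv2.erode(m.astype(np.uint8),np.ones((5,5)))>0
q=P[m];A=np.c_[q[:,:2]-[557,231],np.ones(len(q))];q2=np.abs(q[:,2]-np.median(q[:,2]))<3
print(len(q),np.median(q[:,2]),np.linalg.lstsq(A[q2],q[q2][:,2],rcond=None)[0])"
```

```text
ex 513.03 ey 316.91 z 245.71 yaw -9.22 Fx -0.3 Fy -0.9 Fz -0.5 [0.02774595 0.03903372 0.01954993] [-3.59143970e-04 -1.21046248e-04 -9.99999928e-01]
17054 47.5562994454547 [-2.10194928e-03  1.34869340e-03  4.75477418e+01]
```

View pics/w4.png

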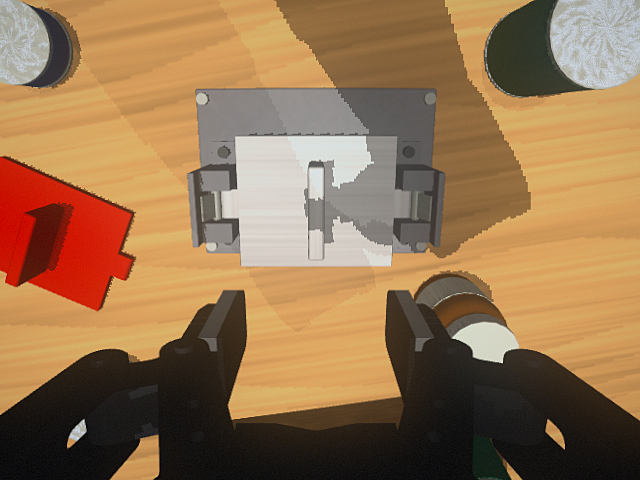

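The plate lies flat in the rack at about (316,200), with both ears under the clips. Its top measures 47.5 mm (48 expected) and the tilt is under 0.2°. The gripper is clear of everything, so I'm handing in.

```bash
python3 -c "from station import *; print(close_job())"
```

```text
the job is handed in; nothing more can be done
None
```

The aluminium lane plate is seated flat on the rack rails with both ears under the clips; it was released and the job handed in about 21 s into the 61 s limit, with readings after each short step showing at most about 11 N of push.

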